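# Fold back the bifold cover of the blue medicine tray

### The arm

A 6-joint arm with a two-finger parallel gripper is mounted at the origin on a cart in front of the work surface, level with it; the furniture and walls round the work are solid. World frame = base frame: x ahead of the robot, y to its left, z up, the work surface at z = 0. Lengths are in m, angles in degrees, forces in N, time in s.
With the tool pointing down it reaches from about 0.4 to 0.825 m from the base axis. Payload 7 kg.
Tool frame: the origin (TCP) lies on the centre line of the jaws, within the pads' length; the fingertips stand 8 mm ahead of it and the grasp point (between the pads) lies 11 mm behind it; z points along the fingers, y is the line along which they close (so a half turn about z gives the same grasp; the last joint's range is limited). The gripper opens to 88 mm and grips with 3 to 60 N. Pads are 19 mm wide; open, the fingers measure 130 mm over their backs; the gripper's body (78 mm by 193 mm) begins 47 mm behind the grasp point.
Start: joints at [82.569, 20.546, 0.682, 0, -70.136, -16.507], TCP at [0.274, 0.617, 0.235] pointing down, gripper open.
Joint ranges: [-176.03, 176.03], [-82.01, 121.73], [-58.28, 71.71], [-173.87, 95.51], [-174.79, -0.11], [-173.66, 173.66]. Speed limits (degrees/s): [136.94, 136.94, 172.46, 180, 180, 180].

### API

Orientations are given as [roll, pitch, yaw] about the fixed x, y, z axes, in that order (R = Rz(yaw) Ry(pitch) Rx(roll)).
In Python, from plant import r gives the robot as it stands.
- The arm moves only by the tool carry_out, never from a script. Its argument "targets" is a list of rows, each a list of 6 numbers: the shift along the tool's x, y, z scaled (see below), then the turn, a rotation vector about the tool's x, y, z scaled (see below). A call has 1 to 5 rows; each row shifts and turns the commanded pose from where the row before left it, along the tool's axes as they then stand; what a row does not reach is not made up. The controller multiplies each number of a shift by 0.5 m and each number of a turn by 60 degrees. A row lasts 1/8 s, in which the tool goes at most 62.5 mm and 10.7 degrees, less where a joint would pass 70% of its speed; a pose out of reach is approached as far as the arm can. A call with a number of a shift or a turn outside -1 to 1 is refused whole. A call with a gripper value outside its range is refused whole. "hand" is the opening, from 0 (shut) to 1 (fully open), set as the call begins (left out, the last holds). The fingers move at their own pace and stop on an object; "squeeze" is the grip in N (left out, the last holds). Time passes only in rows, so rows that do not move let the fingers close. It gives the time, the measured TCP pose, the force, the opening and the grip force at its end, in the units of the state.
- r.get_state(): the state, without advancing time (a new reading comes with each control period).
- r.capture(name): name is "side" or "top" or "wrist"; returns the picture (420x560x3 uint8, red, green, blue); there is no depth.
- r.camera_info(name): a dict with "K" (3x3 intrinsics, pixels), "eye" and "attitude" of the camera in the world. Camera axes: x right, y down, z forward; pixel columns grow to the right and rows downward; lengths in m; the calibration is good to about 2 mm. A picture is of the moment at which its call begins: read the wrist's pose just before it. camera_info takes no time and is no camera call; for the wrist camera it gives the pose at the moment of the call.
- r.close_job(): hands the job in; it is judged then, once.
The state is a dict: "time_s": time; "joints": joint angles; "qd": joint speeds; "joint_torque": joint torques, N m; "tcp_pos": TCP position; "eef_rot": TCP orientation; "contact_force": force on the tool from outside, world axes, zero at the start; "moment": the same for the moment, N m; "gripper_width": finger opening in m; "gripper_force": force on a finger pad.
Only numpy, scipy, OpenCV 4.12 (cv2) and the standard library are available. Lean on these libraries where they do the work, as an engineer would, in place of code of your own. Each camera call takes 0.05 s, during which the arm holds its last target. There are 200 camera calls.

### The job

Open the medicine tray that has the blue bifold cover: push the cover's front edge back along its rails, away from the robot, until the two blue panels stand folded flat against each other at the back of the tray, and let go. Leave the grey cover as it is, and do not shift or knock over the brown medicine bottle.

Things in the scene. Friction and masses are not known exactly. Their poses are not given: they have to be found in the camera images.
- blue_tray: White tray with blue bifold cover, fixed; 180 (x) x 150 (y) x 50 mm, side rails up to 63. Origin: centre of underside; +x to its back (away from robot, within 0.35 rad), z up. Cover: 2 panels 80 long, 134 wide, 6 thick; rear one hinged at x=+80, height 53 (axis at underside); front one's free edge slides in the rails at height 53. Folded: upright, top at 133, front face at x=+74.
- blue_fold (a joint): Middle hinge of the blue cover, rad: 0 flat over the tray, 3.07 at the stop, panels flat together. Starts at 1.2 as a low tent, ridge up. At value f each panel slopes f/2; free edge at tray x = 80 - 160 cos(f/2) mm. Pushing the front panel's sloping outer face to tray +x slides the edge back and raises the ridge. Stiff: stays where left; push under 10 N.
- grey_edge (a point): Middle of the free front edge (underside, height 53 mm) of the grey bifold cover, half folded, on a second tray of the same build and sizes that stands beside the blue one, on either side. To be left alone.
- med_bottle: Brown medicine bottle with a pale blue cap, 46 mm across, 85 mm tall, standing loose between the trays; origin: centre of its underside, z along its axis.
Not all that is in view belongs to the job. Leave any green or yellow look-alike of the med_bottle alone.

How it is judged:
By the outcome, as a careful person would: the job done as asked, in the order asked, and still so for the second after the job is handed in, with the robot touching nothing.
It also fails if it takes over 29 s, if anything falls off the work surface, if the arm or the gripper's body presses on something with over 40 N, if the wrist force passes 120 N, or if a joint passes its speed limit or range.

## Working session

There is one attempt and no reset: what is moved stays moved. The work goes in short steps, Python scripts to look and compute and a tool call to move; the robot and the scene stay as the last step left them, time stands still between calls to the robot, and variables do not carry over. Pictures are saved under pics/ and viewed, at most 10 in all, crops included, and the job is handed in when it is done.

Besides the shell and the picture viewer there is one more tool, called after "Request:" by a JSON object that holds its "api" and its "payload", one argument or row to a line. carry_out: Moves the arm, as the interface text tells. Its arguments: {"type":"object","properties":{"targets":{"type":"array","items":{"type":"array","items":{"type":"number","minimum":-1,"maximum":1}}},"hand":{"type":"number"},"squeeze":{"type":"number"}},"required":["targets"]}

```bash
mkdir -p pics; python3 - <<'E'
from plant import r
import cv2
for n in("top","side"):
    cv2.imwrite(f"pics/{n}0.png",r.capture(n)[:,:,::-1]); print(n,r.camera_info(n))
s=r.get_state();print(s)
E
```

```text
top {'K': array([[446.84259744,   0.        , 277.64063988],
       [  0.        , 446.84259744, 205.91590307],
       [  0.        ,   0.        ,   1.        ]]), 'eye': array([0.30899938, 0.00401881, 1.15181523]), 'attitude': array([-1.69229393e+02,  1.02608572e-01, -8.99784860e+01])}
side {'K': array([[494.20305862,   0.        , 288.50314914],
       [  0.        , 494.20305862, 211.19265306],
       [  0.        ,   0.        ,   1.        ]]), 'eye': array([ 0.42609806, -0.87779224,  0.68571746]), 'attitude': array([-124.3568391 ,   -0.67889802,   -5.1971604 ])}
{'time_s': 0.1, 'joints': array([ 8.25706063e+01,  2.05875014e+01,  6.39798622e-01, -1.72430052e-02,
       -7.01351844e+01, -1.65058042e+01]), 'qd': array([ 0.00638428, -0.08202914,  0.17163762,  0.0124007 ,  0.0514104 ,
        0.03515204]), 'joint_torque': array([-1.60397856e-03, -5.84162235e+01,  2.93747860e+01,  7.01541960e+00,
        1.01500683e-02, -4.83405665e-05]), 'tcp_pos': array([0.27371691, 0.61655939, 0.23372188]), 'eef_rot': array([ 1.79915923e+02, -8.00895658e-03, -2.39410629e+01]), 'contact_force': array([-0.22721617,  0.49688534,  0.1597176 ]), 'moment': array([ 0.00491775,  0.04461089, -0.02164307]), 'gripper_force': 0.0, 'gripper_width': 0.08739237415971739}
```

View pics/top0.png

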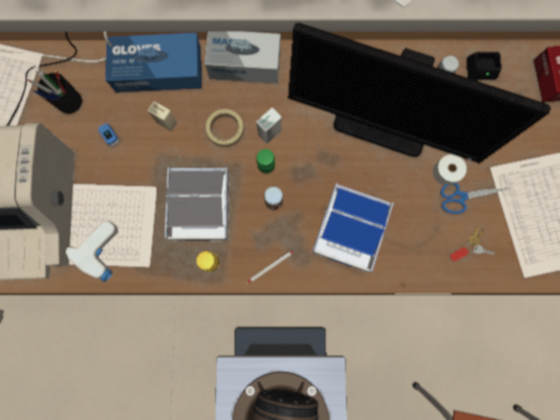

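View pics/side0.png

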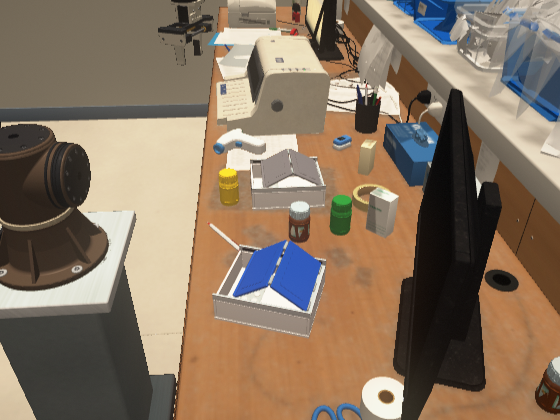

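Top view: the candidates are the blue cover at (355,228) and the grey cover at (197,203). The bottles are brown with a pale cap at (273,197), green at (265,160) and yellow at (206,261). The blue-covered tray fits the description. A monitor stands behind it. I'll confirm this in one enlarged crop.

```bash
python3 - <<'E'
import cv2,numpy as np
t=cv2.imread("pics/top0.png");s=cv2.imread("pics/side0.png")
a=cv2.resize(t[170:290,300:420],(400,400),interpolation=cv2.INTER_CUBIC)   # x3.333
b=cv2.resize(s[220:340,205:335],(400,369),interpolation=cv2.INTER_CUBIC)  # x3.077
b=cv2.copyMakeBorder(b,0,31,0,0,0)
cv2.imwrite("pics/crop1.png",np.hstack([a,b]))
for n,im in(("top",t),("side",s)):
    h=cv2.cvtColor(im,cv2.COLOR_BGR2HSV); m=cv2.inRange(h,(108,150,60),(130,255,255))
    if n=="top": m[:,:300]=0; m[:170]=0;m[:,420:]=0
    else: m[:220]=0;m[:,340:]=0;m[350:]=0
    for c in cv2.findContours(m,0,2)[0]:
        if cv2.contourArea(c)>100: print(n,cv2.contourArea(c),cv2.approxPolyDP(c,2.5,True)[:,0].tolist())
E
```

```text
top 1369.5 [[332, 213], [323, 237], [372, 254], [382, 230]]
top 963.0 [[338, 190], [334, 207], [384, 224], [387, 206]]
side 1912.5 [[290, 241], [271, 286], [306, 309], [320, 262]]
side 1213.0 [[285, 240], [254, 251], [234, 295], [267, 285]]
```

View pics/crop1.png

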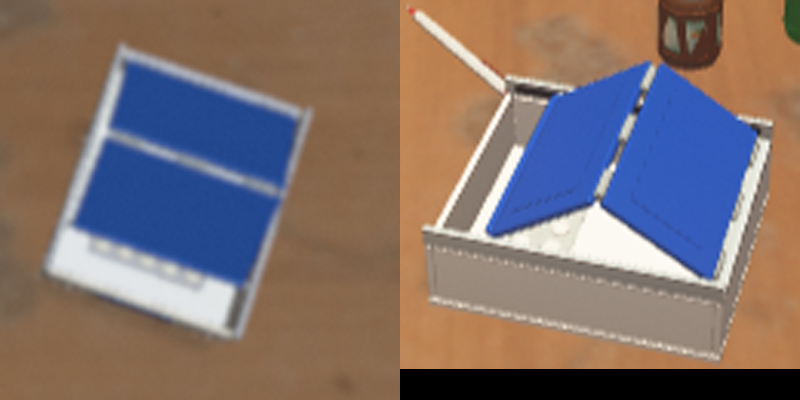

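The crop confirms the blue tray. Rail-top corners, as crop pixels in the top | side views:
- front-left: (47,272) | (508,80)
- front-right: (240,337) | (430,232)
- back-right: (307,112) | (725,290)
- back-left: (122,47) | (772,122)

Next I triangulate.

```bash
cat > h.py <<'E'
import numpy as np,cv2
from scipy.spatial.transform import Rotation as R
from plant import r
def ray(n,p):
    c=r.camera_info(n); d=R.from_euler('xyz',c['attitude'],degrees=True).as_matrix()@np.linalg.inv(c['K'])@[p[0],p[1],1]
    return c['eye'],d/np.linalg.norm(d)
def plane(n,p,z):
    e,d=ray(n,p); return e+d*(z-e[2])/d[2]
def tri(p,q):
    e,d=ray("top",p); f,g=ray("side",q)
    t=np.linalg.lstsq(np.c_[d,-g],f-e,rcond=None)[0]
    a,b=e+d*t[0],f+g*t[1]; return (a+b)/2,np.linalg.norm(a-b)
E
python3 - <<'E'
from h import *
np.set_printoptions(precision=4,suppress=True)
T=lambda x,y:(300+x/3.333-.35,170+y/3.333-.35); S=lambda x,y:(205+(x-400)/3.077-.35,220+y/3.077-.35)
P={}
for k,a,b in(("FL",(47,272),(508,80)),("FR",(240,337),(430,232)),("BR",(307,112),(725,290)),("BL",(122,47),(772,122))):
    p,e=tri(T(*a),S(*b)); P[k]=p; q=plane("top",T(*a),.063); print(k,p,e,"plane",q); P[k]=q
for k,a,b in(("ridgeL",(335.,210),(288,240.5)),("ridgeR",(383,227),(269,285.5)),("fL",(323,237),(254,251)),("fR",(372,254),(234,295))):
    print(k,*tri(a,b))
c=sum(P.values())/4; v=(P["BL"]+P["BR"]-P["FL"]-P["FR"]); print("c",c,"yaw",np.degrees(np.arctan2(v[1],v[0])),np.linalg.norm(v)/2,np.linalg.norm(P["BL"]-P["BR"]))
print("bottle top",*tri((273.5,196),(299,208)))
print("monitor base",plane("top",(335,120),0),plane("top",(422,152),0))
for z in(.05,.1,.15): print("screen low",z,plane("top",(290,98),z),plane("top",(485,158),z))
print("screen top near",*tri((545,108),(457,92)))
E
```

```text
FL [ 0.4052 -0.0821  0.059 ] 0.0021317112659599183 plane [ 0.4038 -0.0819  0.063 ]
FR [ 0.3583 -0.2215  0.059 ] 0.0025997253590654963 plane [ 0.3569 -0.2209  0.063 ]
BR [ 0.525  -0.2788  0.0568] 0.0018091961663230403 plane [ 0.5229 -0.2772  0.063 ]
BL [ 0.5733 -0.1409  0.0614] 0.0005455620816033816 plane [ 0.5726 -0.1407  0.063 ]
ridgeL [ 0.4992 -0.1306  0.1043] 0.0016296348392319366
ridgeR [ 0.4577 -0.2449  0.0971] 0.0017699975382327693
fL [ 0.4366 -0.1052  0.0625] 0.004187143146951083
fR [ 0.3961 -0.2242  0.0594] 0.002845050284945904
c [ 0.464  -0.1801  0.063 ] yaw -18.980609324677395 0.17701297127625396 0.14531538329158186
bottle top [0.5378 0.0162 0.079 ] 5.934240281863924e-05
monitor base [ 0.7662 -0.1499  0.    ] [ 0.6754 -0.3812  0.    ]
screen low 0.05 [ 0.8076 -0.0263  0.05  ] [ 0.6435 -0.5247  0.05  ]
screen low 0.1 [ 0.785 -0.025  0.1  ] [ 0.6283 -0.5007  0.1   ]
screen low 0.15 [ 0.7623 -0.0236  0.15  ] [ 0.6131 -0.4767  0.15  ]
screen top near [ 0.6144 -0.4225  0.498 ] 0.04976993640111545
```

The tray centre is at about (0.464, -0.180) with yaw -19°, and the measured ridge and edge match fold 1.2. 

The plan is to shut the fingers and align tool x with tray x. I'll push low on the front edge and raise the tip as the ridge rises, so the gripper body stays above it.

Request:
{"api": "carry_out", "payload": {
  "targets": [
    [0,0,0,0,0,-0.083],
    [0.055,0.103,0,0,0,0],
    [0.055,0.103,0,0,0,0],
    [0.055,0.103,0,0,0,0],
    [0.055,0.103,0,0,0,0]
  ],
  "hand": 0
}}

```text
time_s: 0.72
tcp_pos: [0.311, 0.3843, 0.2342]
eef_rot: [180.0, 0.0, -18.9]
contact_force: [1.2, -0.1, 0.4]
gripper_width: 0.0431
gripper_force: 0.0
```

Request:
{"api": "carry_out", "payload": {
  "targets": [
    [0.08,0.08,0,0,0,0],
    [0.08,0.08,0,0,0,0],
    [0.08,0.08,0,0,0,0],
    [0.08,0.08,0,0,0,0],
    [0.08,0.08,0,0,0,0]
  ]
}}

```text
time_s: 1.35
tcp_pos: [0.4355, 0.1305, 0.2347]
eef_rot: [-180.0, -0.0, -18.9]
contact_force: [1.1, -0.0, 0.7]
gripper_width: 0.001
gripper_force: 0.0
```

Request:
{"api": "carry_out", "payload": {
  "targets": [
    [0.06,0.08,0,0,0,0],
    [0,0.11,0,0,0,0],
    [0,0.11,0,0,0,0],
    [0,0.11,0,0,0,0],
    [0,0.11,0.05,0,0,0]
  ]
}}

```text
time_s: 1.98
tcp_pos: [0.3794, -0.1248, 0.2107]
eef_rot: [-179.9, -0.2, -18.9]
contact_force: [1.5, -0.7, -0.4]
gripper_width: 0.0004
gripper_force: 0.0
```

```bash
cat > st.py <<'E'
from h import *
s=r.get_state();d=np.array(s['tcp_pos'])-[.464,-.180,0];a=np.radians(-19)
print(s['time_s'],"tray",(d[0]*np.cos(a)+d[1]*np.sin(a)).round(4),(-d[0]*np.sin(a)+d[1]*np.cos(a)).round(4),d[2].round(4),s['eef_rot'].round(1),s['contact_force'].round(1),s['gripper_width'],s['joints'].round(0))
E
python3 st.py
```

```text
1.975 tray -0.098 0.0247 0.2107 [-179.9   -0.2  -18.9] [ 1.5 -0.7 -0.4] 0.00039590807915680854 [ 11.  -6. -34.   0. -62.  61.]
```

Request:
{"api": "carry_out", "payload": {
  "targets": [
    [0.036,0.05,0.06,0,0,0],
    [0,0,0.1,0,0,0],
    [0,0,0.1,0,0,0],
    [0,0,0,0,0,0]
  ]
}}

```text
time_s: 2.48
tcp_pos: [0.3849, -0.1532, 0.077]
eef_rot: [179.8, 0.4, -19.0]
contact_force: [0.0, -0.0, 0.6]
gripper_width: 0.0007
gripper_force: 0.0
```

```bash
python3 st.py; python3 - <<'E'
from h import *
s=r.capture("side")[:,:,::-1]
cv2.imwrite("pics/s1.png",cv2.resize(s[140:350,180:460],(800,600),interpolation=cv2.INTER_CUBIC))
E
```

```text
2.475 tray -0.0835 -0.0004 0.077 [179.8   0.4 -19. ] [ 0.  -0.   0.6] 0.0006762874343947367 [  6.   6. -43.  -0. -42.  65.]
```

View pics/s1.png

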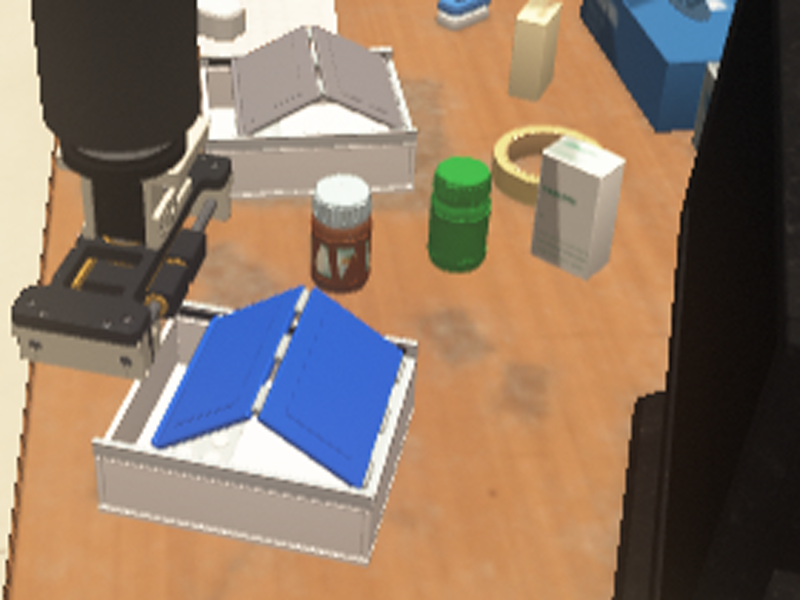

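The gripper is in front of the blue cover's front edge (left of crop (160,440)), with everything else clear. I'll lower it and approach gently.

Request:
{"api": "carry_out", "payload": {
  "targets": [
    [0,0,0.028,0,0,0],
    [0.02,0,0,0,0,0],
    [0.02,0,0,0,0,0],
    [0.01,0,0,0,0,0]
  ]
}}

```text
time_s: 3.02
tcp_pos: [0.4131, -0.1612, 0.0667]
eef_rot: [-180.0, -0.1, -18.9]
contact_force: [-1.7, 1.6, 6.7]
gripper_width: 0.0004
gripper_force: 3.2
```

```bash
python3 st.py
```

```text
3.025 tray -0.0542 0.0012 0.0667 [-1.80e+02 -1.00e-01 -1.89e+01] [-1.7  1.6  6.7] 0.00036593755651760624 [  4.  10. -40.   0. -40.  67.]
```

Request:
{"api": "carry_out", "payload": {
  "targets": [
    [0.01,0,0,0,0,0],
    [0.01,0,0,0,0,0]
  ]
}}

```text
time_s: 3.28
tcp_pos: [0.4223, -0.1644, 0.0666]
eef_rot: [-180.0, -0.1, -18.9]
contact_force: [-0.9, 1.9, 5.8]
gripper_width: 0.0
gripper_force: 2.7
```

```bash
python3 st.py; python3 - <<'E'
from h import *
s=r.capture("side")[:,:,::-1]
cv2.imwrite("pics/s2.png",cv2.resize(s[200:350,180:380],(800,600),interpolation=cv2.INTER_CUBIC))
E
```

```text
3.275 tray -0.0445 0.0012 0.0666 [-1.80e+02 -1.00e-01 -1.89e+01] [-0.9  1.9  5.8] 4.723924674842012e-05 [  4.  11. -39.   0. -40.  67.]
```

View pics/s2.png

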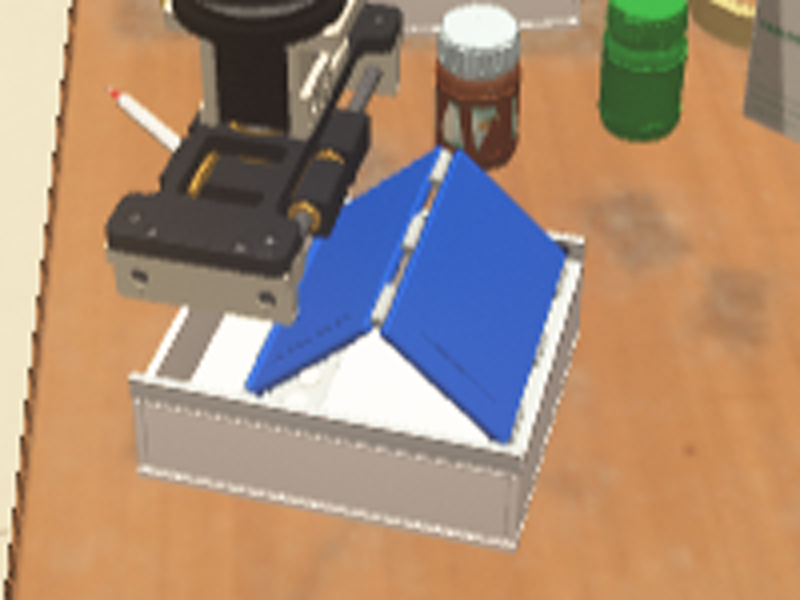

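The cover is folding: the near front corner is at crop (250,390) and the ridge has risen to (445,150). The bottle is clear. I'll keep pushing while raising the tip.

Request:
{"api": "carry_out", "payload": {
  "targets": [
    [0.016,0,-0.008,0,0,0],
    [0.016,0,-0.01,0,0,0],
    [0.016,0,-0.01,0,0,0]
  ]
}}

```text
time_s: 3.7
tcp_pos: [0.4443, -0.1723, 0.0799]
eef_rot: [180.0, 0.0, -19.0]
contact_force: [-1.3, 1.1, 0.8]
gripper_width: 0.0004
gripper_force: 0.8
```

Request:
{"api": "carry_out", "payload": {
  "targets": [
    [0.016,0,-0.01,0,0,0],
    [0.016,0,-0.01,0,0,0],
    [0.016,0,-0.01,0,0,0]
  ]
}}

```text
time_s: 4.08
tcp_pos: [0.4669, -0.1801, 0.0949]
eef_rot: [180.0, 0.0, -19.0]
contact_force: [-2.7, -0.8, 0.5]
gripper_width: 0.0003
gripper_force: 0.8
```

```bash
python3 st.py; python3 - <<'E'
from h import *
s=r.capture("side")[:,:,::-1]
cv2.imwrite("pics/s3.png",cv2.resize(s[200:350,180:380],(800,600),interpolation=cv2.INTER_CUBIC))
E
```

```text
4.075 tray 0.0028 0.0009 0.0949 [180.   0. -19.] [-2.7 -0.8  0.5] 0.00032360883209284436 [  1.  12. -32.  -0. -46.  70.]
```

View pics/s3.png

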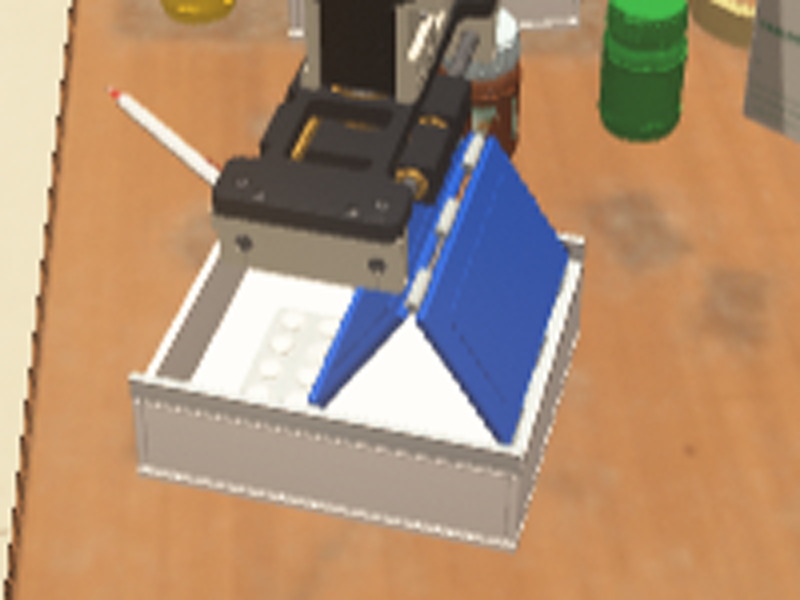

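The panels are at about 60°, and the gripper body is above the ridge. I'll push on at constant height, then take fine steps to the stop.

Request:
{"api": "carry_out", "payload": {
  "targets": [
    [0.018,0,0,0,0,0],
    [0.018,0,0,0,0,0],
    [0.018,0,0,0,0,0],
    [0.018,0,0,0,0,0]
  ]
}}

```text
time_s: 4.62
tcp_pos: [0.501, -0.1918, 0.0945]
eef_rot: [180.0, 0.0, -19.0]
contact_force: [-1.2, -0.1, 1.8]
gripper_width: 0.0004
gripper_force: 1.2
```

Request:
{"api": "carry_out", "payload": {
  "targets": [
    [0.012,0,0,0,0,0],
    [0.012,0,0,0,0,0],
    [0,0,0,0,0,0]
  ]
}}

```text
time_s: 5.0
tcp_pos: [0.5124, -0.1956, 0.0944]
eef_rot: [-180.0, -0.0, -19.0]
contact_force: [0.5, -0.3, -0.0]
gripper_width: 0.0005
gripper_force: 0.0
```

```bash
python3 st.py
```

```text
5.0 tray 0.0508 0.001 0.0944 [-180.   -0.  -19.] [ 0.5 -0.3 -0. ] 0.0004698434445887398 [ -0.  16. -26.   0. -48.  71.]
```

Request:
{"api": "carry_out", "payload": {
  "targets": [
    [0.006,0,0,0,0,0],
    [0.006,0,0,0,0,0]
  ]
}}

```text
time_s: 5.25
tcp_pos: [0.5173, -0.1973, 0.0944]
eef_rot: [-180.0, 0.0, -19.0]
contact_force: [-1.6, 0.4, -0.8]
gripper_width: 0.0003
gripper_force: 0.6
```

Request:
{"api": "carry_out", "payload": {
  "targets": [
    [0.005,0,0,0,0,0],
    [0.004,0,0,0,0,0]
  ]
}}

```text
time_s: 5.5
tcp_pos: [0.5215, -0.1988, 0.0944]
eef_rot: [180.0, 0.1, -19.0]
contact_force: [-4.5, 3.1, 1.4]
gripper_width: 0.0006
gripper_force: 2.9
```

```bash
python3 st.py; python3 - <<'E'
from h import *
s=r.capture("side")[:,:,::-1]
cv2.imwrite("pics/s4.png",cv2.resize(s[200:350,180:380],(800,600),interpolation=cv2.INTER_CUBIC))
E
```

```text
5.5 tray 0.0605 0.0009 0.0944 [ 1.8e+02  1.0e-01 -1.9e+01] [-4.5  3.1  1.4] 0.0005924298493318174 [ -1.  17. -24.  -0. -48.  72.]
```

View pics/s4.png

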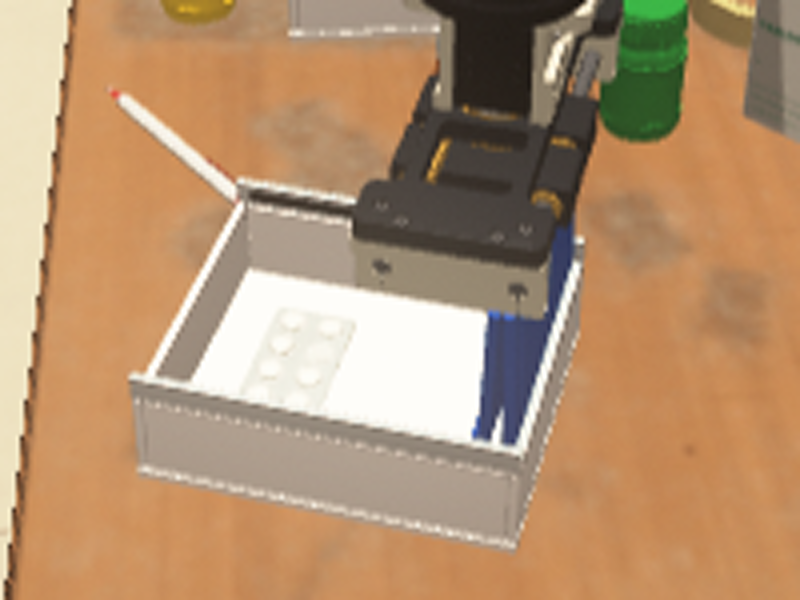

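The panels are almost together, with a small V gap at the bottom (475–515, 435). I'll continue in small steps.

Request:
{"api": "carry_out", "payload": {
  "targets": [
    [0.004,0,0,0,0,0],
    [0.004,0,0,0,0,0]
  ]
}}

```text
time_s: 5.8
tcp_pos: [0.5219, -0.1992, 0.0942]
eef_rot: [180.0, 0.4, -19.0]
contact_force: [-15.9, 12.6, 15.2]
gripper_width: 0.0004
gripper_force: 10.0
```

```bash
python3 st.py
```

```text
5.8 tray 0.061 0.0007 0.0942 [180.    0.4 -19. ] [-15.9  12.6  15.2] 0.00040462811202104866 [ -1.  18. -24.  -0. -49.  72.]
```

Request:
{"api": "carry_out", "payload": {
  "targets": [
    [-0.02,0,0,0,0,0],
    [-0.06,0,0,0,0,0],
    [-0.1,0,0,0,0,0],
    [-0.06,0,0,0,0,0]
  ]
}}

```text
time_s: 6.3
tcp_pos: [0.4108, -0.1609, 0.0947]
eef_rot: [-180.0, -0.1, -19.0]
contact_force: [0.3, -0.3, -0.1]
gripper_width: 0.0003
gripper_force: 0.0
```

```bash
python3 st.py; python3 - <<'E'
from h import *
s=r.capture("side")[:,:,::-1]; cv2.imwrite("pics/s5r.png",s)
t=r.capture("top")[:,:,::-1]; cv2.imwrite("pics/t5r.png",t)
a=cv2.resize(s[220:340,240:340],(400,480),interpolation=cv2.INTER_CUBIC)
b=cv2.resize(t[170:290,310:410],(400,480),interpolation=cv2.INTER_CUBIC)
cv2.imwrite("pics/s5.png",np.hstack([a,b]))
E
```

```text
6.3 tray -0.0566 0.0007 0.0947 [-1.8e+02 -1.0e-01 -1.9e+01] [ 0.3 -0.3 -0.1] 0.00028574206562369015 [  4.   7. -39.   0. -44.  67.]
```

View pics/s5.png

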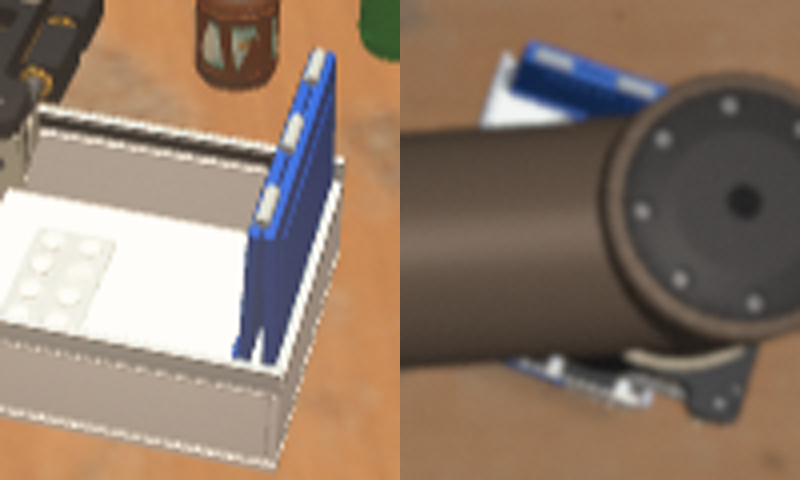

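```bash
python3 - <<'E'
from h import *
a=np.radians(-19);ux=np.array([np.cos(a),np.sin(a),0]);uy=np.array([-np.sin(a),np.cos(a),0]);c=np.array([.464,-.18,0])
def f(q):
    e,d=ray("side",(240+q[0]/4-.4,220+q[1]/4-.4)); t=(-.067-(e-c)@uy)/(d@uy); p=e+d*t; return ((p-c)@ux*1e3).round(1),(p[2]*1e3).round(1)
for n,q in dict(frontTop=(248,232),frontBot=(234,355),frontBotInner=(246,357),rearBotInner=(264,362),rearBotOuter=(276,366),rearTopOuter=(277,238),midTop=(262,238)).items(): print(n,f(q))
E
```

```text
frontTop (np.float64(71.9), np.float64(131.0))
frontBot (np.float64(67.6), np.float64(58.4))
frontBotInner (np.float64(73.0), np.float64(58.5))
rearBotInner (np.float64(81.0), np.float64(57.5))
rearBotOuter (np.float64(86.4), np.float64(56.5))
rearTopOuter (np.float64(84.2), np.float64(130.5))
midTop (np.float64(77.9), np.float64(129.1))
```

The front face measures x≈68–72 mm with its top at 131 mm. The residual V matches the 3.07 rad stop, and the push stalled firmly there. I'll retreat upward, check that the bottle and grey cover haven't moved, and hand in.

Request:
{"api": "carry_out", "payload": {
  "targets": [
    [0,0,-0.1,0,0,0],
    [0,0,-0.1,0,0,0],
    [0,0,0,0,0,0],
    [0,0,0,0,0,0]
  ]
}}

```text
time_s: 6.9
tcp_pos: [0.4126, -0.1612, 0.1947]
eef_rot: [-180.0, -0.1, -19.0]
contact_force: [-0.3, 0.6, -0.7]
gripper_width: 0.0003
gripper_force: 0.0
```

```bash
python3 st.py; python3 - <<'E'
from h import *
s=r.capture("side")[:,:,::-1]; t=r.capture("top")[:,:,::-1]
s0=cv2.imread("pics/side0.png");t0=cv2.imread("pics/top0.png")
for n,a,b,(y0,y1,x0,x1) in(("bottle side",s,s0,(202,242,288,312)),("grey side",s,s0,(150,208,255,326)),("bottle top",t,t0,(186,210,262,286)),("grey top",t,t0,(165,242,162,232))):
    d=cv2.absdiff(a[y0:y1,x0:x1],b[y0:y1,x0:x1]); print(n,d.mean().round(2),d.max())
s5=cv2.imread("pics/s5r.png");print("cover",cv2.absdiff(s[270:320,290:325],s5[270:320,290:325]).mean())
cv2.imwrite("pics/fin.png",cv2.resize(s[130:340,180:460],(800,600)))
E
```

```text
6.9 tray -0.0547 0.001 0.1947 [-1.8e+02 -1.0e-01 -1.9e+01] [-0.3  0.6 -0.7] 0.00026876912764301224 [  4.  -0. -31.  -0. -59.  67.]
bottle side 9.65 140
grey side 20.51 207
bottle top 63.97 161
grey top 27.29 167
cover 2.7813333333333334
```

View pics/fin.png

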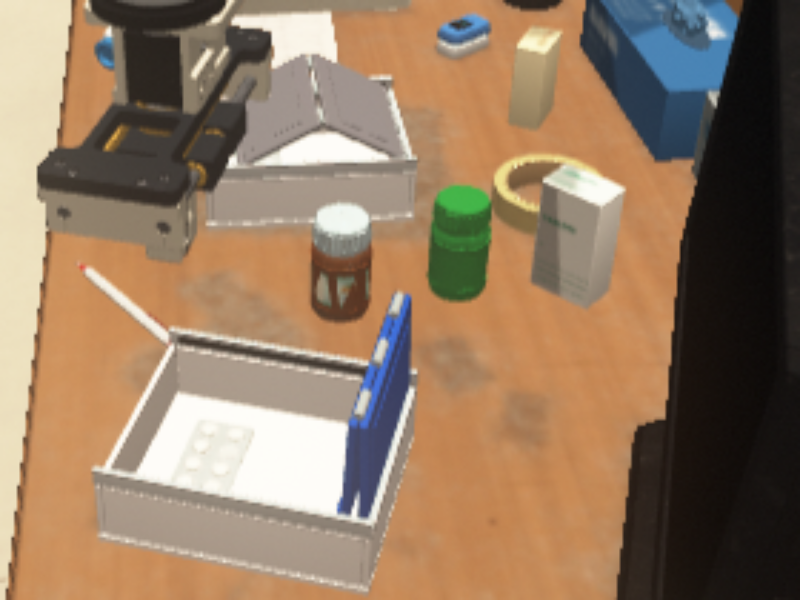

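The blue cover stands folded at the back (crop (375,410)). The bottle (340,265) and grey cover (320,60) are where they were in the earlier view; the image differences come from the arm and its shadow covering those areas. Handing in.

```bash
python3 -c "
from plant import r
print(r.close_job())"
```

```text
the job is handed in; nothing more can be done
None
```

The job is handed in at about 7 s: the blue cover is folded upright to its stop at the back of the tray and released, the grey cover and brown bottle look unmoved in the final side view, and the last push peaked at about 25 N at the wrist, over the advised 10 N.

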